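# Free a glued-up blank from a seized glue press

### The arm

A 6-joint arm with a two-finger parallel gripper is mounted at the origin on the work surface. World frame = base frame: x ahead of the robot, y to its left, z up, the work surface at z = 0. Lengths are in m, angles in degrees, forces in N, time in s.
With the tool pointing down it reaches from about 0.25 to 0.725 m from the base axis. Payload 9.7 kg.
Tool frame: the origin (TCP) lies midway between the tips of the shut fingers; the grasp point (between the pads) lies 19 mm behind it; z points along the fingers, y is the line along which they close (so a half turn about z gives the same grasp; the last joint's range is limited). The gripper opens to 85 mm and grips with 20 to 120 N. Pads are 22 mm wide; open, the fingers measure 114 mm over their backs; the gripper's body (76 mm by 85 mm) begins 54 mm behind the grasp point. The pads swing forward as they close: fully open they stand 13 mm farther back than shut.
Start: joints at [68.984, 4.979, 10.078, 95.1, 0, 90], TCP at [0.197, 0.513, 0.231] pointing down, gripper open.
Joint ranges: [-179.16, 179.16], [-48.56, 103.87], [-65.8, 70.77], [-126.05, 130.52], [-82.76, 87.17], [-180, 180]. Speed limits (degrees/s): [127.2, 127.2, 147.25, 180, 180, 180].

### API

Orientations are given as [roll, pitch, yaw] about the fixed x, y, z axes, in that order (R = Rz(yaw) Ry(pitch) Rx(roll)).
In Python, from workcell import * gives the robot as it stands.
- The arm moves only by the tool servo_tool, never from a script. Its argument "moves" is a list of rows, each a list of 4 numbers: the shift along the world's x, y, z in a scale on which 1.0 is 75 cm, then the turn about the world's z in a scale on which 1.0 is pi rad. A call has 1 to 20 rows; each row is the pose to reach, as a shift and turn from the pose commanded when the call began; what a row does not reach only later rows make up. A row lasts 1/12 s, in which the tool goes at most 41.7 mm and 7.16 degrees, less where a joint would pass 70% of its speed; a pose out of reach is approached as far as the arm can. A shift or turn number past 1, either way, is cut back to 1. A call with a gripper value outside its range is refused whole. "claw" is the closure, from 0 (fully open) to 1 (shut), set as the call begins (left out, the last holds). The fingers move at their own pace and stop on an object; "force" is the grip in N (left out, the last holds). Time passes only in rows, so rows that repeat a pose let the fingers close. It gives the time, the measured TCP pose, the force, the opening and the grip force at its end, in the units of the state.
- get_obs(): the state, without advancing time (a new reading comes with each control period).
- camera(name): name is "side" or "top" or "wrist"; returns the picture (400x640x3 uint8, red, green, blue); there is no depth.
- get_calibration(name): a dict with "fx", "fy", "cx", "cy" (pixels), "rvec" (rotation vector, rad) and "tvec" (3), from world to camera coordinates, as OpenCV has them; the wrist camera has in their place "tool_from_camera" (4x4, takes a point from camera to tool coordinates, whose origin is the TCP and whose axes are the flange's). Camera axes: x right, y down, z forward; pixel columns grow to the right and rows downward; lengths in m; the calibration is good to about 2 mm. A picture is of the moment at which its call begins: read the wrist's pose just before it. get_calibration takes no time and is no camera call.
- job_done(): hands the job in; it is judged then, once.
The state is a dict: "time": time; "q": joint angles; "qd": joint speeds; "joint_efforts": joint torques, N m; "ee_pos": TCP position; "tcp_rot": TCP orientation; "wrist_force": force on the tool from outside, world axes, zero at the start; "torque": the same for the moment, N m; "opening": finger opening in m; "grasp_force": force on a finger pad.
Only numpy, scipy, OpenCV 4.12 (cv2) and the standard library are available. Lean on these libraries where they do the work, as an engineer would, in place of code of your own. Each camera call takes 0.05 s, during which the arm holds its last target. There are 200 camera calls.

### The job

The red knob of the green glue press has seized with dried glue: break it loose with a short firm counterclockwise twist, then wind it on the same way until you feel it come firmly up against its stop, without wrenching it at any time. Then draw the plywood blank out from under the raised foot by its tail and leave it lying flat on the bench, quite clear of the press. Leave everything else where it is.

Things in the scene. Friction and masses are not known exactly. Their poses are not given: they have to be found in the camera images.
- press: small green bridge press bolted to the bench (z = 0). Origin on the bench under the knob's axis. Steel base plate 150 (x) x 140 (y) x 8 mm; posts 20 mm thick at x = +-58 mm, 50 mm deep in y; bridge 136 (x) x 70 (y) mm, top at 85 mm, on it a round collar 72 mm across, up to 100 mm. The passage under the bridge runs along y.
- knob_grip (a point): centre of the red T-bar knob on the press, 125 mm above the bench: bar 46 mm long (this point's x), 14 mm thick (its y, the way to pinch it), 28 mm tall, its underside 11 mm above the collar. At the start the bar lies along the press's x; the point turns with the knob.
- spindle (a joint): angle of the clamp spindle under the knob, rad: 0 at the start, growing counterclockwise seen from above (loosening). Seized by about 0.6 N m; it gives way with a click at about 0.4 rad and then drags about 0.05 N m. A hard stop hidden in the collar ends it, at another angle every time, between 1.65 and 2.7 rad: it must be felt. Each rad lifts the foot 4 mm.
- knob (a joint): wind-up of the knob against its spindle, rad, positive counterclockwise: a springy coupling of 8 N m per rad, so it shows the torque on the knob. Firmly at the stop: 0.25 N m or more, spindle still, kept up for 0.2 s. Above 1 N m (0.125 rad) either way the knob is wrenched and spoilt.
- blank: plywood blank in the press, 12 mm thick, about 90 g, on the base plate: head 62 mm wide, y -60 to +60 mm, with a window 26 x 30 mm about its origin (on the underside, nearly under the knob), and a tail 30 mm wide along +y to 165 mm. A pin of 8 mm under the 50 x 46 mm foot reaches 5 mm into the window until the foot is raised.
- blank_tail (a point): middle of the tail, to pinch across its 30 mm width (this point's x): 125 mm from the blank's origin along +y, at mid thickness, 14 mm above the bench at the start, with 8 mm of air below the tail beyond the base plate. Drawn 140 mm or more along +y, the blank is clear of the press.
- spare_blank: a second plywood blank, same shape and size as the one in the press, lying loose on the bench away from the press; not to be used
- glue_tub: white lidded glue tub, 90 mm across, 75 mm tall; origin under its centre
- tin: blue varnish tin, 80 mm across, 100 mm tall; origin under its centre
- mallet: hammer, 280 mm long, lying beyond the press; origin in the middle of its underside
- driver: screwdriver with orange handle, 200 mm long, lying on the bench
- spray: white bottle with yellow label, 60 mm across, 170 mm tall; origin under its centre
- block: wooden sanding block, 90 x 55 x 30 mm; origin under its centre
Mind the look-alikes: they are no part of the job. Leave any orange or turquoise look-alike of the blank alone.

How it is judged:
By the outcome, as a careful person would: the job done as asked, in the order asked, and still so for the second after the job is handed in, with the robot touching nothing.
It also fails if it takes over 67 s, if anything falls off the work surface, if the arm or the gripper's body presses on something with over 40 N, if the wrist force passes 120 N, or if a joint passes its speed limit or range.

## Working session

There is one attempt and no reset: what is moved stays moved. The work goes in short steps, Python scripts to look and compute and a tool call to move; the robot and the scene stay as the last step left them, time stands still between calls to the robot, and variables do not carry over. Pictures are saved under pics/ and viewed, at most 10 in all, crops included, and the job is handed in when it is done.

Besides the shell and the picture viewer there is one more tool, called as name([rows], argument=value, ...), one row to a line, values as JSON. servo_tool: Moves the arm, as the interface text tells. Its arguments: {"type":"object","properties":{"moves":{"type":"array","items":{"type":"array","items":{"type":"number"}}},"claw":{"type":"number"},"force":{"type":"number"}},"required":["moves"]}

```bash
mkdir -p pics; ls; python3 - <<'E'
from workcell import *
import cv2,numpy as np
o=get_obs();print(o)
ims=[]
for n in("top","side"):
    c=get_calibration(n);print(n,c)
    im=camera(n)[:,:,::-1].copy();cv2.imwrite(f"pics/{n}0.png",im)
E
```

```text
pics
{'time': 0.0, 'q': array([ 6.89856662e+01,  5.01313135e+00,  1.00323663e+01,  9.50974368e+01,
       -1.31857401e-04,  8.99998085e+01]), 'qd': array([ 0.03599998,  0.00714546, -0.04118541,  0.00389441, -0.0631741 ,
       -0.0740826 ]), 'joint_efforts': array([-1.99059614e-03, -5.20383453e+01,  4.64807332e+01,  1.61991525e-02,
       -8.95467406e-05,  1.96096016e-05]), 'ee_pos': array([0.19715122, 0.51321085, 0.23054486]), 'tcp_rot': array([-1.79921798e+02,  1.31595950e-04,  1.58985858e+02]), 'wrist_force': array([-0.29696045, -0.40851776,  0.77892557]), 'torque': array([ 0.04493059,  0.02492582, -0.00334213]), 'grasp_force': 0.0, 'opening': 0.08566462270528377}
top {'fx': 464.5613116405066, 'fy': 464.5613116405066, 'cx': 312.5639467190772, 'cy': 204.94837249493258, 'rvec': array([ 2.18586051, -2.15617507,  0.08637595]), 'tvec': array([-0.00193121,  0.55455057,  1.51734723])}
side {'fx': 426.50604042391484, 'fy': 426.50604042391484, 'cx': 318.65751130608913, 'cy': 194.5642628186924, 'rvec': array([ 2.25706319, -0.33642615,  0.14780139]), 'tvec': array([-0.52345092,  0.18733684,  1.38701712])}
```

View pics/top0.png

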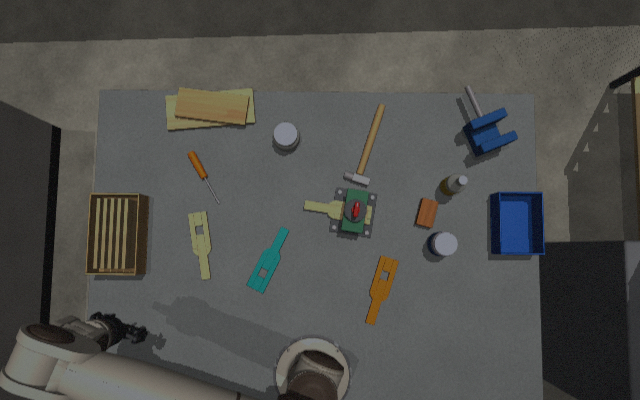

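View pics/side0.png

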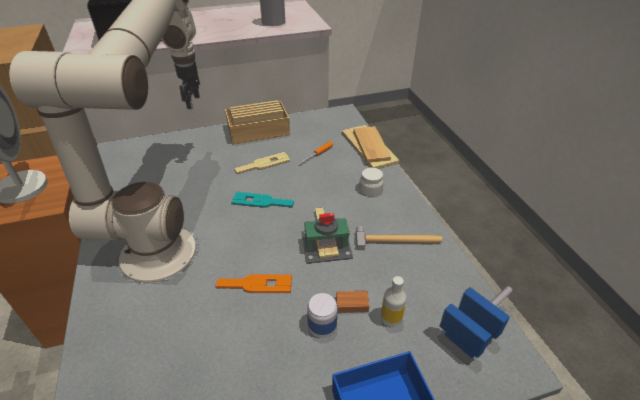

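Top view: the green press with the red knob is at (355,210), and its blank's tail runs left to (305,206). Look-alikes are the plain spare at (200,245), turquoise at (268,260) and orange at (381,290). Only the plain blank at (322,208) runs under the press bridge, so that is the one. The side view agrees: knob at (326,218), tail at (320,214). Next I'll measure and confirm in an enlarged crop.

```bash
cat > h.py <<'E'
from workcell import *
import cv2,numpy as np
from scipy.spatial.transform import Rotation as R
def ray(n,uv,cal=None,pose=None):
    c=cal or get_calibration(n)
    d=np.array([(uv[0]-c['cx'])/c['fx'],(uv[1]-c['cy'])/c['fy'],1.])
    if n=='wrist':
        T=np.array(c['tool_from_camera']); Rt=R.from_euler('xyz',pose['tcp_rot'],degrees=True).as_matrix()
        return Rt@T[:3,3]+pose['ee_pos'], Rt@T[:3,:3]@d
    M=R.from_rotvec(c['rvec']).as_matrix(); return -M.T@c['tvec'], M.T@d
def plane(n,uv,z,**k):
    o,d=ray(n,uv,**k); return o+d*(z-o[2])/d[2]
def cross(rays):
    A=np.zeros((3,3));b=np.zeros(3)
    for o,d in rays:
        d=d/np.linalg.norm(d);P=np.eye(3)-np.outer(d,d);A+=P;b+=P@o
    x=np.linalg.solve(A,b)
    return x,[np.linalg.norm(np.cross(x-o,d/np.linalg.norm(d))) for o,d in rays]
def blobs(im,lo,hi,box=None,amin=8):   # im BGR ; hsv range
    m=cv2.inRange(cv2.cvtColor(im,cv2.COLOR_BGR2HSV),np.array(lo),np.array(hi))
    if box: k=np.zeros_like(m);k[box[1]:box[3],box[0]:box[2]]=1;m*=k
    cs,_=cv2.findContours(m,cv2.RETR_EXTERNAL,cv2.CHAIN_APPROX_NONE)
    return sorted([c for c in cs if cv2.contourArea(c)>=amin],key=cv2.contourArea,reverse=True)
E
python3 - <<'E'
from h import *
t=cv2.imread('pics/top0.png');s=cv2.imread('pics/side0.png')
bt=(295,180,390,245);bs=(290,195,365,270)
for n,im,b in(('top',t,bt),('side',s,bs)):
    for nm,lo,hi in(('red',(0,170,60),(6,255,255)),('red2',(172,170,60),(180,255,255)),('green',(55,80,20),(85,255,255)),('ply',(18,60,80),(35,255,255))):
        for c in blobs(im,lo,hi,b)[:3]:
            M=cv2.moments(c);print(n,nm,cv2.contourArea(c),M['m10']/M['m00'],M['m01']/M['m00'],cv2.minAreaRect(c))
a=cv2.resize(t[180:245,295:390],None,fx=6,fy=6,interpolation=cv2.INTER_CUBIC)
cv2.imwrite('pics/crop.png',a)
E
```

```text
top red 43.0 355.24418604651163 210.67441860465115 ((355.35003662109375, 208.9500274658203), (6.957010269165039, 13.597793579101562), 18.43494987487793)
top green 228.0 351.8209064327485 225.52923976608187 ((352.32696533203125, 223.86538696289062), (21.768890380859375, 16.081523895263672), 11.309932708740234)
top green 192.0 356.63888888888886 195.11979166666666 ((356.5270080566406, 196.8378448486328), (21.700666427612305, 13.97391414642334), 9.462322235107422)
top ply 406.0 326.5734811165845 208.07142857142858 ((323.3378601074219, 207.47299194335938), (39.291358947753906, 18.248287200927734), 9.462321281433105)
top ply 69.0 367.7536231884058 214.9830917874396 ((367.9230651855469, 214.88462829589844), (5.295135498046875, 18.238800048828125), 11.309932708740234)
side red 28.5 325.33918128654966 215.49122807017545 ((326.5, 215.5), (3.0, 13.0), 90.0)
side green 143.5 311.3704994192799 229.91753774680603 ((314.3769226074219, 229.01541137695312), (15.752410888671875, 17.612932205200195), 82.87498474121094)
side green 129.5 341.7979407979408 226.97425997425995 ((340.0, 226.5), (15.0, 16.0), 90.0)
side ply 169.5 328.0727630285152 251.4582104228122 ((327.8077087402344, 251.5384521484375), (10.78638744354248, 20.199962615966797), 78.69007110595703)
side ply 46.5 318.7025089605735 211.44086021505376 ((319.0, 213.5), (11.0, 8.0), 90.0)
```

View pics/crop.png

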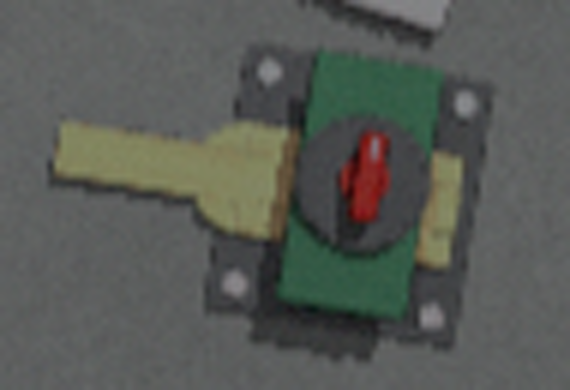

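The crop confirms the press: red bar at crop (365,178), four bolts round the base, and the plain blank's tail running left to (55,150). I'll work out the pose from the top view, then go over it with the wrist camera.

```bash
python3 - <<'E'
from h import *
b=[np.array(p)/6+[295,180] for p in((270,72),(465,104),(232,285),(430,318))]
P=[plane('top',p,.010) for p in b];c=np.mean(P,axis=0)
print('bolts',np.round(P,4),'centre',c)
print('y axis',np.degrees(np.arctan2(*(P[0]+P[2]-P[1]-P[3])[[1,0]])),'x axis',np.degrees(np.arctan2(*(P[0]+P[1]-P[2]-P[3])[[1,0]])))
print('knob tri',cross([ray('top',(355.8,209.7)),ray('side',(326.5,218))]), plane('top',(355.8,209.7),.139))
print('tail end', [plane('top',np.array(p)/6+[295,180],.02) for p in ((62,124),(55,178),(200,195),(215,140))])
print(get_calibration('wrist'))
E
```

```text
bolts [[ 0.6007 -0.0857  0.01  ]
 [ 0.5841 -0.1948  0.01  ]
 [ 0.4813 -0.0656  0.01  ]
 [ 0.4645 -0.1757  0.01  ]] centre [ 0.532647   -0.13044344  0.01      ]
y axis 81.3360732730882 x axis -9.29876971314643
knob tri (array([ 0.53329044, -0.12989057,  0.12178199]), [np.float64(0.0004806326740438956), np.float64(0.0004806326740437059)]) [ 0.53143573 -0.12835221  0.139     ]
tail end [array([0.56896017, 0.03000198, 0.02      ]), array([0.53882124, 0.0334188 , 0.02      ]), array([ 0.53044841, -0.0470688 ,  0.02      ]), array([ 0.56115818, -0.05505182,  0.02      ])]
{'fx': 344.13526648614845, 'fy': 344.13526648614845, 'cx': 317.5054527841469, 'cy': 193.37303208795555, 'tool_from_camera': array([[-2.21376419e-04, -9.55216500e-01, -2.95907738e-01,
         7.53325443e-02],
       [ 9.99999626e-01, -4.58933510e-04,  7.33351977e-04,
        -9.02652407e-04],
       [-8.36311885e-04, -2.95907465e-01,  9.55216244e-01,
        -1.42462879e-01],
       [ 0.00000000e+00,  0.00000000e+00,  0.00000000e+00,
         1.00000000e+00]])}
```

The rows are not in the units I measure in: shifts go in shares of 75 cm and turns go in shares of pi rad. I convert before sending: -60 cm / 75 = -0.8, -59 cm / 75 = -0.7867, 0.21 rad / 3.1416 = 0.0668.

servo_tool([
  [0.0267, -0.0467, 0, 0.0032],
  [0.0533, -0.0933, 0, 0.0064],
  [0.08, -0.14, 0, 0.0127],
  [0.1067, -0.1867, 0, 0.0159],
  [0.1333, -0.2333, 0, 0.0191],
  [0.16, -0.28, 0, 0.0223],
  [0.1867, -0.3267, 0, 0.0255],
  [0.2133, -0.3733, 0, 0.0318],
  [0.24, -0.42, 0, 0.035],
  [0.2667, -0.4667, 0, 0.0382],
  [0.2933, -0.5133, 0, 0.0414],
  [0.32, -0.56, 0, 0.0446],
  [0.3467, -0.6133, 0, 0.0509],
  [0.3733, -0.6667, 0, 0.0541],
  [0.4, -0.72, 0, 0.0573],
  [0.4133, -0.76, 0, 0.0605],
  [0.42, -0.7867, 0, 0.0668],
  [0.42, -0.8, 0, 0.0668],
  [0.42, -0.8, 0, 0.0668],
  [0.42, -0.8, 0, 0.0668],
], claw=0)

```text
time: 1.77
ee_pos: [0.5119, -0.0863, 0.2311]
tcp_rot: [180.0, -0.0, 170.9]
wrist_force: [-0.1, -0.4, 0.5]
opening: 0.0855
grasp_force: 0.0
```

```bash
cat > w.py <<'E'
from h import *
import sys,pickle
n=sys.argv[1]; o=get_obs(); im=camera('wrist')[:,:,::-1].copy()
cv2.imwrite(f'pics/{n}.png',im); pickle.dump({k:o[k] for k in('ee_pos','tcp_rot')},open(f'{n}.pkl','wb'))
print(o['q'],o['ee_pos'],o['tcp_rot'],o['wrist_force'],o['torque'],o['time'])
E
python3 w.py w1
```

```text
[-9.58319672e+00  7.66313973e-01  5.66781407e+00  9.49458142e+01
  1.81325020e-02 -5.28511628e-01] [ 0.51187566 -0.08633141  0.23105839] [ 1.79981460e+02 -4.41450003e-02  1.70945315e+02] [-0.14832573 -0.36216052  0.47497456] [ 0.03417835 -0.01863373  0.05509659] 1.7667
```

View pics/w1.png

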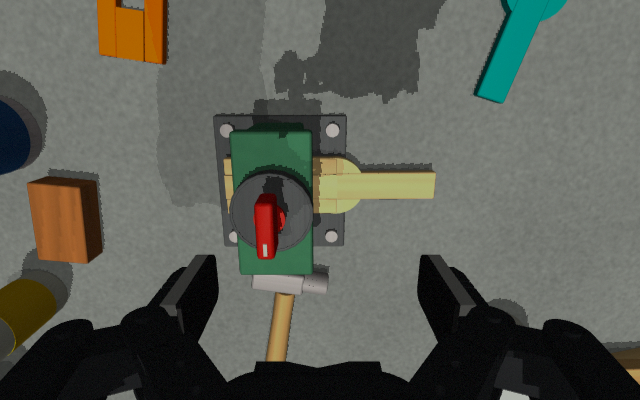

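The wrist view shows the knob's red bar at (266,227), the collar, and the tail from (340,185) to (435,185). I'll take a second wrist view to triangulate.

In the tool's units: -9 cm / 75 = -0.12, -6 cm / 75 = -0.08.

servo_tool([
  [0.0133, -0.04, 0, 0],
  [0.0267, -0.08, 0, 0],
  [0.0267, -0.12, 0, 0],
  [0.0267, -0.12, 0, 0],
  [0.0267, -0.12, 0, 0],
  [0.0267, -0.12, 0, 0],
])

```text
time: 2.32
ee_pos: [0.5322, -0.1752, 0.2315]
tcp_rot: [180.0, 0.0, 171.1]
wrist_force: [0.1, 0.5, -0.3]
opening: 0.0853
grasp_force: 0.0
```

```bash
python3 w.py w2; cat > m.py <<'E'
from h import *
import pickle
res={}
for n in('w1','w2'):
    im=cv2.imread(f'pics/{n}.png');po=pickle.load(open(n+'.pkl','rb'))
    hsv=cv2.cvtColor(im,cv2.COLOR_BGR2HSV)
    hsv[:,:,0]=(hsv[:,:,0].astype(int)+10)%180
    m=cv2.inRange(hsv,(2,180,150),(18,255,255)); m[:,:150]=0;m[:100]=0
    cs=sorted(cv2.findContours(m,0,1)[0],key=cv2.contourArea)[-1]
    rc=cv2.minAreaRect(cs);bx=cv2.boxPoints(rc)
    g=blobs(im,(55,80,20),(85,255,255),amin=200)
    p=[c for c in blobs(im,(18,50,90),(35,255,255),amin=200) if 100<c[:,0,1].mean()<260]
    t=max(p,key=lambda c:c[:,0,0].max())
    c=t[:,0,:]; xe=c[:,0].max(); 
    top=[];bot=[]
    for x in range(xe-60,xe-5,3):
        col=c[c[:,0]==x][:,1]
        if len(col)>1: top.append((x,col.min()));bot.append((x,col.max()))
    res[n]=dict(po=po,red=rc,xe=xe,top=top,bot=bot)
    print(n,'red',rc,'end x',xe,'tail',top[0],bot[0],top[-1],bot[-1],'yellow',cv2.boundingRect(t))
pickle.dump(res,open('m.pkl','wb'))
r=res
f=lambda uv:[ray('wrist',u,pose=r[n]['po']) for n,u in zip(('w1','w2'),uv)]
print('red',cross(f([r['w1']['red'][0],r['w2']['red'][0]])))
for nm,fn in(('endtop',lambda a:(a['xe'],np.polyval(np.polyfit(*np.array(a['top']).T,1),a['xe']))),('endbot',lambda a:(a['xe'],np.polyval(np.polyfit(*np.array(a['bot']).T,1),a['xe'])))):
    print(nm,cross(f([fn(r['w1']),fn(r['w2'])])))
E
python3 m.py
```

```text
[-1.82312284e+01  6.41420823e+00  1.16570823e+01  9.52396612e+01
  2.43932146e-02 -9.29925496e+00] [ 0.53219898 -0.17517185  0.23152606] [1.79976447e+02 7.11239546e-03 1.71068026e+02] [ 0.12299943  0.53803328 -0.25211572] [-0.01152871  0.01577286  0.00107034] 2.3167
w1 red ((263.6101989746094, 231.9158172607422), (52.230892181396484, 14.18616771697998), 88.15238952636719) end x 435 tail (375, np.int32(172)) (375, np.int32(198)) (429, np.int32(172)) (429, np.int32(198)) yellow (313, 158, 123, 56)
w2 red ((380.755859375, 187.033935546875), (18.155532836914062, 58.4381217956543), 1.548157811164856) end x 520 tail (460, np.int32(140)) (460, np.int32(168)) (514, np.int32(140)) (514, np.int32(168)) yellow (411, 124, 110, 60)
red (array([ 0.53159733, -0.13041908,  0.13988503]), [np.float64(8.140028341958777e-05), np.float64(8.14002834198451e-05)])
endtop (array([0.54196982, 0.03450284, 0.01830607]), [np.float64(5.732235096318893e-05), np.float64(5.732235096323013e-05)])
endbot (array([0.5692093 , 0.03091334, 0.02515587]), [np.float64(0.000650696574579344), np.float64(0.0006506965745793886)])
```

View pics/w2.png

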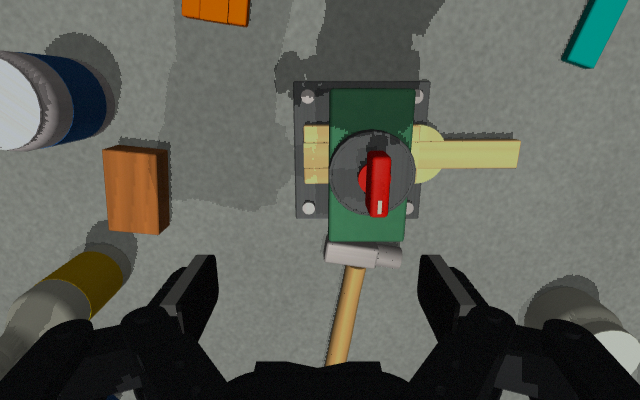

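The second wrist view shows the bar at (378,183) and the tail end at (520,153). Knob: (0.532, -0.130), top at 0.139–0.140. Tail end: (0.5555, 0.0325), top at about 0.02. The blank's yaw matches the tool's. Now going down over the knob.

In the tool's units: -12.2 cm / 75 = -0.1627, 4.5 cm / 75 = 0.06.

servo_tool([
  [0, 0.0267, 0, 0],
  [0, 0.0533, -0.0267, 0],
  [0, 0.06, -0.0533, 0],
  [0, 0.06, -0.08, 0],
  [0, 0.06, -0.1067, 0],
  [0, 0.06, -0.1267, 0],
  [0, 0.06, -0.14, 0],
  [0, 0.06, -0.1507, 0],
  [0, 0.06, -0.16, 0],
  [0, 0.06, -0.1627, 0],
  [0, 0.06, -0.1627, 0],
  [0, 0.06, -0.1627, 0],
  [0, 0.06, -0.1627, 0],
])

```text
time: 3.45
ee_pos: [0.5326, -0.1317, 0.1101]
tcp_rot: [-180.0, 0.1, 171.0]
wrist_force: [-0.1, -0.3, 0.3]
opening: 0.085
grasp_force: 0.0
```

```bash
python3 w.py w3
```

```text
[-1.38920149e+01  4.04672534e+00 -4.30912901e+00  8.15778496e+01
  6.21693422e-04 -4.90145742e+00] [ 0.53263376 -0.13173157  0.11007728] [-1.79994955e+02  6.61067740e-02  1.71009446e+02] [-0.05132388 -0.32331131  0.27174202] [-0.0231692  -0.00810905 -0.00377304] 3.45
```

View pics/w3.png

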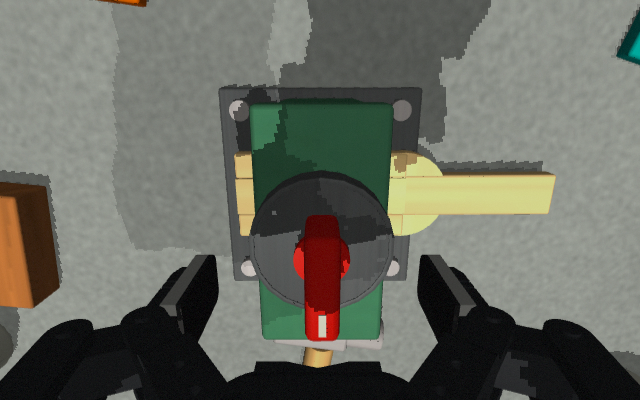

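Bar at column 322 and fingers' midline at about 318: centred to about 1 mm. I'll nudge it and close.

In the tool's units: 0.1 cm / 75 = 0.0013.

servo_tool([
  [0, 0.0013, 0, 0],
  [0, 0.0013, 0, 0],
  [0, 0.0013, 0, 0],
  [0, 0.0013, 0, 0],
  [0, 0.0013, 0, 0],
  [0, 0.0013, 0, 0],
  [0, 0.0013, 0, 0],
  [0, 0.0013, 0, 0],
  [0, 0.0013, 0, 0],
  [0, 0.0013, 0, 0],
  [0, 0.0013, 0, 0],
  [0, 0.0013, 0, 0],
  [0, 0.0013, 0, 0],
  [0, 0.0013, 0, 0],
], claw=1, force=90)

```text
time: 4.67
ee_pos: [0.5324, -0.1302, 0.1095]
tcp_rot: [180.0, 0.0, 171.0]
wrist_force: [0.5, 4.7, 4.0]
opening: 0.0126
grasp_force: 88.2
```

```bash
cat > s.py <<'E'
from h import *
o=get_obs()
for k in('time','ee_pos','tcp_rot','wrist_force','torque','grasp_force','opening'):print(k,np.round(o[k],4),end='; ')
print('q6',o['q'][5],'e6',o['joint_efforts'][5])
E
python3 s.py
```

```text
time 4.6667; ee_pos [ 0.5324 -0.1302  0.1095]; tcp_rot [1.799551e+02 1.290000e-02 1.710380e+02]; wrist_force [0.4635 4.7469 4.0191]; torque [ 1.1546 -0.0114 -0.0053]; grasp_force 88.2054; opening 0.0126; q6 -4.804195631877016 e6 0.007969955331645906
```

In the tool's units: 0.05 rad / 3.1416 = 0.0159.

servo_tool([
  [0, 0, 0, 0.0064],
  [0, 0, 0, 0.0127],
  [0, 0, 0, 0.0159],
  [0, 0, 0, 0.0159],
])

```text
time: 5.0
ee_pos: [0.5323, -0.1302, 0.1095]
tcp_rot: [180.0, 0.0, 173.9]
wrist_force: [0.0, 5.5, 3.7]
opening: 0.0127
grasp_force: 88.3
```

```bash
python3 s.py
```

```text
time 5.0; ee_pos [ 0.5323 -0.1302  0.1095]; tcp_rot [1.799570e+02 1.320000e-02 1.739221e+02]; wrist_force [0.0423 5.4961 3.7112]; torque [ 1.1234  0.0768 -0.2262]; grasp_force 88.2764; opening 0.0127; q6 -7.691262709596159 e6 -0.40861766785383224
```

In the tool's units: 0.04 rad / 3.1416 = 0.0127.

servo_tool([
  [0, 0, 0, 0.0127],
  [0, 0, 0, 0.0255],
  [0, 0, 0, 0.0382],
  [0, 0, 0, 0.0509],
  [0, 0, 0, 0.0637],
  [0, 0, 0, 0.0637],
])

```text
time: 5.5
ee_pos: [0.5323, -0.1303, 0.1094]
tcp_rot: [180.0, 0.0, -174.6]
wrist_force: [-1.5, 4.9, 2.8]
opening: 0.0127
grasp_force: 88.5
```

```bash
python3 s.py
```

```text
time 5.5; ee_pos [ 0.5323 -0.1303  0.1094]; tcp_rot [ 1.799577e+02  1.720000e-02 -1.745564e+02]; wrist_force [-1.5457  4.9038  2.766 ]; torque [ 1.1324e+00  1.0000e-04 -5.9770e-01]; grasp_force 88.5139; opening 0.0127; q6 -19.221070656612675 e6 -1.2952902540564537
```

In the tool's units: 0.35 rad / 3.1416 = 0.1114.

servo_tool([
  [0, 0, 0, 0.0127],
  [0, 0, 0, 0.0255],
  [0, 0, 0, 0.0382],
  [0, 0, 0, 0.0509],
  [0, 0, 0, 0.0637],
  [0, 0, 0, 0.0764],
  [0, 0, 0, 0.0891],
  [0, 0, 0, 0.1019],
  [0, 0, 0, 0.1114],
  [0, 0, 0, 0.1114],
])

```text
time: 6.33
ee_pos: [0.5324, -0.1303, 0.1094]
tcp_rot: [180.0, 0.0, -154.5]
wrist_force: [-0.2, 5.5, 3.1]
opening: 0.0125
grasp_force: 88.5
```

```bash
python3 s.py
```

```text
time 6.3333; ee_pos [ 0.5324 -0.1303  0.1094]; tcp_rot [ 1.799862e+02  3.300000e-02 -1.545139e+02]; wrist_force [-0.2081  5.4543  3.1346]; torque [ 1.0168 -0.0347  0.1053]; grasp_force 88.4893; opening 0.0125; q6 -39.25801621410308 e6 -0.501049105077982
```

In the tool's units: 0.05 rad / 3.1416 = 0.0159.

servo_tool([
  [0, 0, 0, 0.0159],
  [0, 0, 0, 0.0318],
  [0, 0, 0, 0.0477],
  [0, 0, 0, 0.0637],
  [0, 0, 0, 0.0796],
  [0, 0, 0, 0.0955],
  [0, 0, 0, 0.1114],
  [0, 0, 0, 0.1273],
  [0, 0, 0, 0.1432],
  [0, 0, 0, 0.1592],
  [0, 0, 0, 0.1751],
  [0, 0, 0, 0.191],
  [0, 0, 0, 0.2069],
  [0, 0, 0, 0.2228],
  [0, 0, 0, 0.2387],
  [0, 0, 0, 0.2546],
  [0, 0, 0, 0.2706],
  [0, 0, 0, 0.2865],
  [0, 0, 0, 0.296],
  [0, 0, 0, 0.296],
])

```text
time: 8.0
ee_pos: [0.5326, -0.1305, 0.1094]
tcp_rot: [-180.0, 0.0, -101.3]
wrist_force: [1.8, 4.6, 2.5]
opening: 0.0129
grasp_force: 88.4
```

```bash
python3 s.py
```

```text
time 8.0; ee_pos [ 0.5326 -0.1305  0.1094]; tcp_rot [-1.799544e+02  1.690000e-02 -1.013037e+02]; wrist_force [1.8431 4.579  2.5321]; torque [ 0.9102 -0.4341  0.0083]; grasp_force 88.4362; opening 0.0129; q6 -92.47726749956811 e6 -0.640936866402626
```

In the tool's units: 0.08 rad / 3.1416 = 0.0255.

servo_tool([
  [0, 0, 0, 0.0095],
  [0, 0, 0, 0.0191],
  [0, 0, 0, 0.0255],
  [0, 0, 0, 0.0255],
])

```text
time: 8.33
ee_pos: [0.5327, -0.1305, 0.1095]
tcp_rot: [-179.9, 0.0, -96.7]
wrist_force: [2.1, 4.7, 1.9]
opening: 0.0128
grasp_force: 88.4
```

```bash
python3 s.py
```

```text
time 8.3333; ee_pos [ 0.5327 -0.1305  0.1095]; tcp_rot [-1.799461e+02  1.340000e-02 -9.674780e+01]; wrist_force [2.1198 4.7496 1.8795]; torque [ 9.358e-01 -5.737e-01  3.000e-04]; grasp_force 88.4316; opening 0.0128; q6 -97.02867788588289 e6 -0.3893111553043127
```

In the tool's units: 0.08 rad / 3.1416 = 0.0255.

servo_tool([
  [0, 0, 0, 0.0095],
  [0, 0, 0, 0.0191],
  [0, 0, 0, 0.0255],
  [0, 0, 0, 0.0255],
])

```text
time: 8.67
ee_pos: [0.5327, -0.1305, 0.1095]
tcp_rot: [-179.9, 0.0, -92.2]
wrist_force: [3.4, 4.2, 2.9]
opening: 0.0127
grasp_force: 88.4
```

```bash
python3 s.py
```

```text
time 8.6667; ee_pos [ 0.5327 -0.1305  0.1095]; tcp_rot [-1.799387e+02  8.700000e-03 -9.216290e+01]; wrist_force [3.4475 4.2115 2.8501]; torque [ 0.9419 -0.625  -0.029 ]; grasp_force 88.409; opening 0.0127; q6 -101.6157462746426 e6 -0.4216264374554157
```

In the tool's units: 0.08 rad / 3.1416 = 0.0255.

servo_tool([
  [0, 0, 0, 0.0095],
  [0, 0, 0, 0.0191],
  [0, 0, 0, 0.0255],
  [0, 0, 0, 0.0255],
])

```text
time: 9.0
ee_pos: [0.5328, -0.1305, 0.1095]
tcp_rot: [-179.9, 0.0, -87.6]
wrist_force: [3.4, 4.6, 2.1]
opening: 0.0125
grasp_force: 88.5
```

```bash
python3 s.py
```

```text
time 9.0; ee_pos [ 0.5328 -0.1305  0.1095]; tcp_rot [-1.79926e+02  1.15000e-02 -8.76012e+01]; wrist_force [3.3967 4.5717 2.098 ]; torque [ 1.0125 -0.7511 -0.3073]; grasp_force 88.451; opening 0.0125; q6 -106.17517816516428 e6 -0.729718767106533
```

A torque of 0.31 N·m suggests the stop. I'll press a little more to confirm and hold.

In the tool's units: 0.03 rad / 3.1416 = 0.0095.

servo_tool([
  [0, 0, 0, 0.0064],
  [0, 0, 0, 0.0095],
  [0, 0, 0, 0.0095],
  [0, 0, 0, 0.0095],
  [0, 0, 0, 0.0095],
])

```text
time: 9.42
ee_pos: [0.5328, -0.1305, 0.1095]
tcp_rot: [-179.9, 0.0, -86.0]
wrist_force: [4.6, 5.0, 2.5]
opening: 0.0127
grasp_force: 88.5
```

```bash
python3 s.py; sleep 0; python3 s.py
```

```text
time 9.4167; ee_pos [ 0.5328 -0.1305  0.1095]; tcp_rot [-1.799241e+02  1.490000e-02 -8.596600e+01]; wrist_force [4.6324 5.0364 2.4956]; torque [ 1.0954 -0.79   -0.4929]; grasp_force 88.546; opening 0.0127; q6 -107.81157463993677 e6 -0.47978008165955544
time 9.4167; ee_pos [ 0.5328 -0.1305  0.1095]; tcp_rot [-1.799241e+02  1.490000e-02 -8.596600e+01]; wrist_force [4.6324 5.0364 2.4956]; torque [ 1.0954 -0.79   -0.4929]; grasp_force 88.546; opening 0.0127; q6 -107.81157463993677 e6 -0.47978008165955544
```

In the tool's units: -0.06 rad / 3.1416 = -0.0191.

servo_tool([
  [0, 0, 0, 0],
  [0, 0, 0, 0],
  [0, 0, 0, 0],
  [0, 0, 0, -0.0095],
  [0, 0, 0, -0.0191],
  [0, 0, 0, -0.0191],
])

```text
time: 9.92
ee_pos: [0.5328, -0.1305, 0.1095]
tcp_rot: [-179.9, 0.0, -89.5]
wrist_force: [3.0, 4.9, 3.4]
opening: 0.0127
grasp_force: 88.4
```

In the tool's units: 12 cm / 75 = 0.16, 10 cm / 75 = 0.1333.

servo_tool([
  [0, 0, 0, 0],
  [0, 0, 0, 0],
  [0, 0, 0, 0],
  [0, 0, 0, 0],
  [0, 0, 0, 0],
  [0, 0, 0, 0],
  [0, 0, 0, 0],
  [0, 0, 0, 0],
  [0, 0, 0.0133, 0],
  [0, 0, 0.0267, 0],
  [0, 0, 0.0533, 0],
  [0, 0, 0.0933, 0],
  [0, 0, 0.1333, 0],
  [0, 0, 0.16, 0],
  [0, 0, 0.16, 0],
  [0, 0, 0.16, 0],
], claw=0)

```text
time: 11.25
ee_pos: [0.5329, -0.1307, 0.2315]
tcp_rot: [-179.8, -0.1, -89.3]
wrist_force: [-0.1, 0.3, -0.4]
opening: 0.0854
grasp_force: 0.0
```

```bash
python3 s.py
```

```text
time 11.25; ee_pos [ 0.5329 -0.1307  0.2315]; tcp_rot [-1.798095e+02 -5.180000e-02 -8.928640e+01]; wrist_force [-0.0858  0.3365 -0.431 ]; torque [0.0056 0.0231 0.0051]; grasp_force 0.0; opening 0.0854; q6 -104.49611985444619 e6 0.00010757162499430706
```

Released at the stop. Now I turn the wrist the other way round so the camera stays off the press, and go above the tail.

In the tool's units: 12.9 cm / 75 = 0.172, 1.7 cm / 75 = 0.0227, -0.55 rad / 3.1416 = -0.1751.

servo_tool([
  [0, 0.0267, 0, -0.035],
  [0, 0.0533, 0, -0.07],
  [0, 0.08, 0, -0.105],
  [0, 0.1067, 0, -0.1401],
  [0, 0.1333, 0, -0.1751],
  [0.0133, 0.16, 0, -0.2101],
  [0.0227, 0.172, 0, -0.2451],
  [0.0227, 0.172, 0, -0.2801],
  [0.0227, 0.172, 0, -0.3151],
  [0.0227, 0.172, 0, -0.3501],
  [0.0227, 0.172, 0, -0.3852],
  [0.0227, 0.172, 0, -0.4202],
  [0.0227, 0.172, 0, -0.4552],
  [0.0227, 0.172, 0, -0.4902],
  [0.0227, 0.172, 0, -0.5252],
  [0.0227, 0.172, 0, -0.5252],
])

```text
time: 12.58
ee_pos: [0.5489, -0.0016, 0.2285]
tcp_rot: [-180.0, -0.1, 175.9]
wrist_force: [0.3, -0.1, 0.4]
opening: 0.0854
grasp_force: 0.0
```

In the tool's units: -1.66 rad / 3.1416 = -0.5284.

servo_tool([
  [0, 0, 0, -0.035],
  [0, 0, 0, -0.07],
  [0, 0, 0, -0.105],
  [0, 0, 0, -0.1401],
  [0, 0, 0, -0.1751],
  [0, 0, 0, -0.2101],
  [0, 0, 0, -0.2451],
  [0, 0, 0, -0.2801],
  [0, 0, 0, -0.3151],
  [0, 0, 0, -0.3501],
  [0, 0, 0, -0.3852],
  [0, 0, 0, -0.4202],
  [0, 0, 0, -0.4552],
  [0, 0, 0, -0.4902],
  [0, 0, 0, -0.5252],
  [0, 0, 0, -0.5284],
  [0, 0, 0, -0.5284],
  [0, 0, 0, -0.5284],
])

```text
time: 14.08
ee_pos: [0.5491, -0.0016, 0.229]
tcp_rot: [-180.0, 0.0, 81.3]
wrist_force: [-0.5, 0.2, -0.1]
opening: 0.0855
grasp_force: 0.0
```

In the tool's units: -11 cm / 75 = -0.1467, -9 cm / 75 = -0.12.

servo_tool([
  [0, 0, -0.04, 0],
  [0, 0, -0.08, 0],
  [0, 0, -0.12, 0],
  [0, 0, -0.1467, 0],
  [0, 0, -0.1467, 0],
  [0, 0, -0.1467, 0],
])

```text
time: 14.58
ee_pos: [0.5486, -0.0016, 0.1189]
tcp_rot: [-179.9, 0.0, 81.2]
wrist_force: [0.0, -0.2, 1.2]
opening: 0.0857
grasp_force: 0.0
```

```bash
python3 w.py w4
```

```text
[-1.67330989e-01  4.13245554e+00 -3.24244853e+00  8.27282574e+01
 -4.80086062e-04  9.86349131e+01] [ 0.54864018 -0.00160468  0.11891605] [-1.79898080e+02  1.59630788e-02  8.11977705e+01] [ 0.04915563 -0.174716    1.21908804] [-0.05716795  0.02618901  0.019573  ] 14.5833
```

View pics/w4.png

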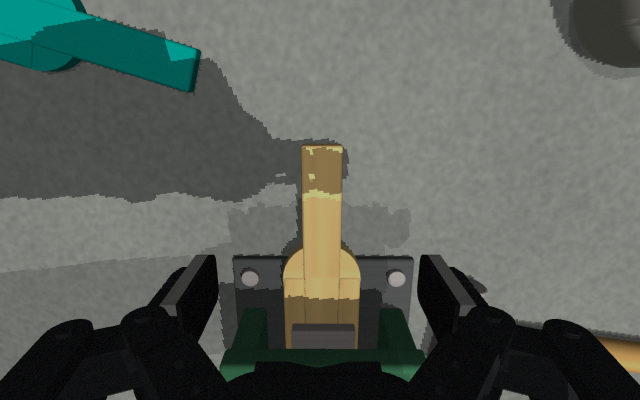

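The tail is centred at column 322 (about 1 mm in +x) and vertical. The foot shows at (323,335). The turquoise look-alike lies near the draw path, so I'll check clearances.

```bash
python3 - <<'E'
from h import *
t=cv2.imread('pics/top0.png')
c=blobs(t,(82,100,60),(98,255,255),amin=100)[0][:,0,:]
P=np.array([plane('top',p,.012) for p in c])
d=np.array([.156,.988]);n=np.array([.988,-.156]);q=P[:,:2]-[.5297,-.1305]
print('turq across max',(q@n).max(),'along at it',(q@d)[(q@n).argmax()])
for m,a in((q@n>-.09),'near'),: print(a,(q@d)[m].min() if m.any() else None,(q@d)[m].max() if m.any() else None)
import pickle
po=pickle.load(open('w4.pkl','rb'))
for uv in((303,147),(342,147),(303,225),(341,225)):print(plane('wrist',uv,.02,pose=po))
E
```

```text
turq across max -0.08562071834451032 along at it 0.2266470204308411
near 0.21232351228289517 0.22993673442858145
[0.54368121 0.03382744 0.02      ]
[0.57084394 0.02962569 0.02      ]
[ 0.53387196 -0.02460459  0.02      ]
[ 0.56225338 -0.02897877  0.02      ]
```

In the tool's units: -11.2 cm / 75 = -0.1493, -11 cm / 75 = -0.1467.

servo_tool([
  [0.004, 0, -0.0333, 0],
  [0.004, 0, -0.0667, 0],
  [0.004, 0, -0.0933, 0],
  [0.004, 0, -0.12, 0],
  [0.004, 0, -0.1373, 0],
  [0.004, 0, -0.1467, 0],
  [0.004, 0, -0.1493, 0],
  [0.004, 0, -0.1493, 0],
  [0.004, 0, -0.1493, 0],
])

```text
time: 15.38
ee_pos: [0.5532, -0.0016, 0.0089]
tcp_rot: [179.9, -0.0, 81.1]
wrist_force: [-1.1, 1.6, 0.2]
opening: 0.0857
grasp_force: 0.0
```

servo_tool([
  [0, 0, 0, 0],
  [0, 0, 0, 0],
  [0, 0, 0, 0],
  [0, 0, 0, 0],
  [0, 0, 0, 0],
  [0, 0, 0, 0],
  [0, 0, 0, 0],
  [0, 0, 0, 0],
  [0, 0, 0, 0],
  [0, 0, 0, 0],
  [0, 0, 0, 0],
], claw=1, force=40)

```text
time: 16.3
ee_pos: [0.5523, -0.0016, 0.0074]
tcp_rot: [180.0, -0.0, 81.1]
wrist_force: [-0.4, 0.5, 2.2]
opening: 0.0287
grasp_force: 45.6
```

```bash
python3 s.py
```

```text
time 16.3; ee_pos [ 0.5523 -0.0016  0.0074]; tcp_rot [ 1.799885e+02 -1.500000e-03  8.106490e+01]; wrist_force [-0.4267  0.4568  2.1566]; torque [-0.0736  0.0504  0.0323]; grasp_force 45.5812; opening 0.0287; q6 98.77292372021431 e6 -0.005288175452733412
```

servo_tool([
  [0.0011, 0.0067, 0, 0],
  [0.0021, 0.0133, 0, 0],
  [0.0032, 0.02, 0, 0],
  [0.0041, 0.0267, 0, 0],
])

```text
time: 16.63
ee_pos: [0.5554, 0.019, 0.0072]
tcp_rot: [-180.0, 0.0, 81.1]
wrist_force: [0.5, -0.6, 2.3]
opening: 0.0287
grasp_force: 45.5
```

```bash
python3 s.py
```

```text
time 16.6333; ee_pos [0.5554 0.019  0.0072]; tcp_rot [-1.799967e+02  9.600000e-03  8.106960e+01]; wrist_force [ 0.5116 -0.618   2.2852]; torque [-0.4454  0.0683  0.0103]; grasp_force 45.5323; opening 0.0287; q6 100.89396924058762 e6 -0.17820159438997507
```

In the tool's units: 14.8 cm / 75 = 0.1973, 2.35 cm / 75 = 0.0313.

servo_tool([
  [0.0021, 0.0133, 0, 0],
  [0.0043, 0.0267, 0, 0],
  [0.0063, 0.04, 0, 0],
  [0.0084, 0.0533, 0, 0],
  [0.0105, 0.0667, 0, 0],
  [0.0127, 0.08, 0, 0],
  [0.0147, 0.0933, 0, 0],
  [0.0168, 0.1067, 0, 0],
  [0.0189, 0.12, 0, 0],
  [0.0211, 0.1333, 0, 0],
  [0.0232, 0.1467, 0, 0],
  [0.0253, 0.16, 0, 0],
  [0.0273, 0.1733, 0, 0],
  [0.0295, 0.1867, 0, 0],
  [0.0313, 0.1973, 0, 0],
  [0.0313, 0.1973, 0, 0],
  [0.0313, 0.1973, 0, 0],
])

```text
time: 18.05
ee_pos: [0.5788, 0.1668, 0.0072]
tcp_rot: [-180.0, 0.0, 81.1]
wrist_force: [-0.9, 0.6, -0.7]
opening: 0.029
grasp_force: 45.2
```

```bash
python3 s.py; python3 - <<'E'
from h import *
s=camera('side')[:,:,::-1];t=camera('top')[:,:,::-1]
cv2.imwrite('pics/mid.png',np.hstack([cv2.resize(s[150:290,230:400],(420,346)),cv2.resize(t[150:270,230:400],None,fx=2.2,fy=2.2)[:264].copy() if 0 else cv2.resize(t[150:290,230:400],(380,346))]))
E
```

```text
time 18.05; ee_pos [0.5788 0.1668 0.0072]; tcp_rot [-1.799873e+02  9.700000e-03  8.110440e+01]; wrist_force [-0.92    0.6264 -0.7396]; torque [ 0.0292  0.0028 -0.0045]; grasp_force 45.2187; opening 0.029; q6 114.97530052667506 e6 0.08013737853616476
```

View pics/mid.png

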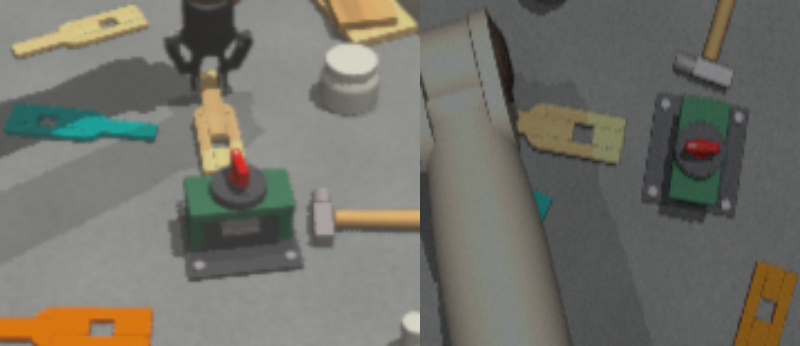

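Side view (left): the blank hangs from the gripper beyond the press. Top view (right): its head, at (570,135), is clear of the base plate at (650,150). Lowering it.

In the tool's units: -0.7 cm / 75 = -0.0093, -0.6 cm / 75 = -0.008.

servo_tool([
  [0, 0, -0.0027, 0],
  [0, 0, -0.0053, 0],
  [0, 0, -0.008, 0],
  [0, 0, -0.0093, 0],
  [0, 0, -0.0093, 0],
  [0, 0, -0.0093, 0],
])

```text
time: 18.65
ee_pos: [0.5788, 0.1663, 0.0003]
tcp_rot: [-180.0, 0.0, 81.1]
wrist_force: [-0.2, -0.1, -0.2]
opening: 0.029
grasp_force: 45.2
```

```bash
python3 s.py
```

```text
time 18.65; ee_pos [5.788e-01 1.663e-01 3.000e-04]; tcp_rot [-1.799963e+02  2.300000e-03  8.105120e+01]; wrist_force [-0.2478 -0.0634 -0.1765]; torque [-0.0156  0.0496  0.0367]; grasp_force 45.2469; opening 0.029; q6 114.97826024187782 e6 -0.011327069951221347
```

Release about 1 mm up, let it settle, then rise straight up.

In the tool's units: 18 cm / 75 = 0.24, 16 cm / 75 = 0.2133.

servo_tool([
  [0, 0, 0, 0],
  [0, 0, 0, 0],
  [0, 0, 0, 0],
  [0, 0, 0, 0],
  [0, 0, 0, 0],
  [0, 0, 0, 0],
  [0, 0, 0, 0],
  [0, 0, 0, 0],
  [0, 0, 0.0133, 0],
  [0, 0, 0.0267, 0],
  [0, 0, 0.0533, 0],
  [0, 0, 0.0933, 0],
  [0, 0, 0.1333, 0],
  [0, 0, 0.1733, 0],
  [0, 0, 0.2133, 0],
  [0, 0, 0.24, 0],
  [0, 0, 0.24, 0],
  [0, 0, 0.24, 0],
], claw=0)

```text
time: 20.15
ee_pos: [0.5796, 0.1666, 0.1828]
tcp_rot: [179.8, -0.1, 81.1]
wrist_force: [-0.8, -0.1, 0.6]
opening: 0.0856
grasp_force: 0.0
```

```bash
python3 s.py; python3 - <<'E'
from h import *
s=camera('side')[:,:,::-1];w=camera('wrist')[:,:,::-1]
cv2.imwrite('pics/end.png',np.hstack([cv2.resize(s[100:300,200:400],(400,400)),cv2.resize(w,(400,250),interpolation=cv2.INTER_AREA) if 0 else cv2.copyMakeBorder(cv2.resize(w,(400,250)),0,150,0,0,cv2.BORDER_CONSTANT)]))
E
```

```text
time 20.15; ee_pos [0.5796 0.1666 0.1828]; tcp_rot [ 1.798027e+02 -9.230000e-02  8.106270e+01]; wrist_force [-0.7521 -0.1459  0.5588]; torque [-0.0058 -0.0063 -0.0417]; grasp_force 0.0; opening 0.0856; q6 114.97815655387379 e6 -3.279621182628034e-05
```

View pics/end.png

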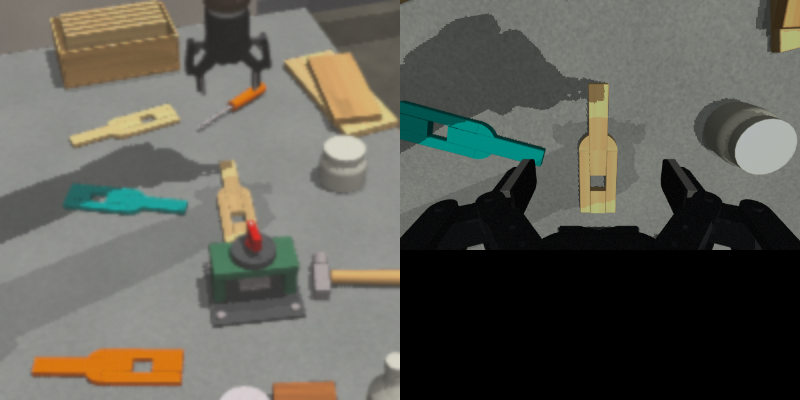

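The blank lies flat on the bench, clear of the press, with its head at (598,180) in the wrist view. Nothing else has moved. Handing in.

```bash
python3 -c "
from workcell import *
print(job_done())"
```

```text
the job is handed in; nothing more can be done
None
```

I broke the knob loose, wound it to its stop (about 1.77 rad, held near 0.5 N·m), then drew the blank about 17 cm out and left it flat on the bench clear of the press; the job is handed in, with no verdict shown.

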